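# Pop and open the vial holder's lid

### The arm

A 6-joint arm with a two-finger parallel gripper is mounted at the origin on a cart in front of the work surface, level with it; the furniture and walls round the work are solid. World frame = base frame: x ahead of the robot, y to its left, z up, the work surface at z = 0. Lengths are in m, angles in degrees, forces in N, time in s.
With the tool pointing down it reaches from about 0.35 to 0.875 m from the base axis. Payload 4.2 kg.
Tool frame: the origin (TCP) lies at the very end of the fingers, on their centre line; the grasp point (between the pads) lies 19 mm behind it; z points along the fingers, x is the direction in which the jaws open and shut, and the axes are right-handed (so a half turn about z gives the same grasp; the last joint's range is limited). The gripper opens to 87 mm and grips with 3 to 60 N. Pads are 19 mm wide; open, the fingers measure 117 mm over their backs; the gripper's body (75 mm by 190 mm) begins 51 mm behind the grasp point.
Start: joints at [88.327, 22.042, 0.453, 0, -68.411, -14.817], TCP at [0.177, 0.599, 0.223] pointing down, gripper open.
Joint ranges: [-179.83, 179.83], [-69.29, 118.12], [-61.27, 80.66], [-181.25, 117.63], [-171.15, -9.14], [-177.46, 177.46]. Speed limits (degrees/s): [159.86, 159.86, 180, 180, 180, 180].

### API

Orientations are given as a 3x3 rotation matrix whose columns are the frame's x, y, z axes.
In Python, from station import sense, capture, finish_job gives the robot as it stands.
- The arm moves only by the shell command python3 -m crank 'ROWS' [OPENING]. ROWS is JSON, a list of rows, each a list of 4 numbers: the shift along the tool's x, y, z in m, then the turn about the tool's z in rad. A call has 1 to 5 rows; each row shifts and turns the commanded pose from where the row before left it, along the tool's axes as they then stand; what a row does not reach is not made up. A row lasts 1/12 s, in which the tool goes at most 41.7 mm and 7.16 degrees, less where a joint would pass 70% of its speed; a pose out of reach is approached as far as the arm can. A call with a gripper value outside its range is refused whole. OPENING is the finger opening in m, from 0 to 0.087, set as the call begins (- or left out, the last holds). The fingers move at their own pace and stop on an object; the grip force is fixed at half the most. Time passes only in rows, so rows that do not move let the fingers close. It gives the time, the measured TCP pose, the force and the opening at its end, in the units of the state.
- sense(): the state, without advancing time (a new reading comes with each control period).
- capture(name): name is "scene" or "top"; returns a dict with "pixels" (480x640x3 uint8, red, green, blue), "depth" (480x640 float32, m along the optical axis (not along the pixel's ray), 0 where there is no reading), "fx", "fy", "cx", "cy" (pixels), "world_from_camera" (4x4, takes a point from camera to world coordinates). Camera axes: x right, y down, z forward; pixel columns grow to the right and rows downward; lengths in m; the calibration is good to about 2 mm. A picture is of the moment at which its call begins.
- finish_job(): hands the job in, once; it reports no verdict.
The state is a dict: "time_s": time; "joints": joint angles; "joint_velocities": joint speeds; "effort": joint torques, N m; "tcp_pos": TCP position; "ee_rot": TCP orientation; "wrist_force": force on the tool from outside, world axes, zero at the start; "moment": the same for the moment, N m; "gripper_width": opening from 0.0 (shut) to 1.0 (fully open).
Only numpy, scipy, OpenCV 4.12 (cv2) and the standard library are available. Lean on these libraries where they do the work, as an engineer would, in place of code of your own. Each camera call takes 0.05 s, during which the arm holds its last target.

### The job

Press down the blue release tab at the front of the white vial holder so that its spring-loaded clear lid pops up, then push the lid all the way back until it stays fully open by itself, and take the hand away. Only touch, press and push: nothing is to be picked up, so do not lift the holder or shove it along the bench, leave the vials in their cells, and leave the other loose things on the bench where they stand.

Things in the scene. Friction and masses are not known exactly. Their poses are not given: they have to be found in the camera images.
- vial_holder: White vial holder, 110 (x) x 130 (y) mm, walls 84 mm high, about 2.4 kg, loose on rubber feet. Origin: centre of its underside, on the bench. Its -x side is the front (blue tab), +x the back (lid hinge), z up. Inside, six square cells (2 along x, 3 along y, pitch 32 mm) hold three capped vials, tops 76 mm above the bench, under the lid.
- holder_lid (a joint): Lid angle, rad: 0 shut and latched; 0.95 popped up (the spring lifts it softly in about 0.5 s and holds it there); 1.95 open on its stop, leaning back. Left between 0.95 and upright (1.57) it sinks back to 0.95; past 1.65 it falls slowly open. Clear flat panel with grey frame, 115 mm from hinge to front edge, 130 mm wide, 6 mm thick; about 1 N at the edge pushes it.
- lid_edge (a point): Middle of the lid's front edge (mid-thickness); moves with the lid. Shut: 60 mm in front of the holder's centre, 88 mm above the bench. Popped up: about 181 mm above the bench and 12 mm in front of the holder's centre, so that shut fingers, leaning forward a little, fit under it from the front; pushing down on it or on the lid's top only shuts the lid again.
- lid_hinge (a point): Middle of the hinge line, which runs along the holder's y: 55 mm behind the holder's centre, 87 mm above its underside. The lid swings up and back (towards holder +x) about it.
- release_tab (a joint): Angle of the blue release tab, rad: 0 at rest, grows as the tab is pressed down, stop at 0.28. It lets the lid go at about 0.13 (the pad about 5 mm down), which takes about 3 N on the pad, 5 N at the stop; it springs back when let go.
- tab_pad (a point): Point to press straight down: top of the blue tab (34 mm wide, 48 mm long forward, 5 mm thick, three small ribs), 12 mm in from its free front end, 104 mm in front of the holder's centre, 52 mm above the bench. 33 mm behind this point the tab's hook rises 45 mm to above the lid's front edge.
- vial_red: 27 mm wide, 62 mm high glass vial with red cap in a cell of the holder; origin at the centre of its foot
- vial_white: 27 x 62 mm vial with white cap in a cell of the holder; origin at the centre of its foot
- vial_black: 27 x 62 mm vial with black cap in a cell of the holder; origin at the centre of its foot
- beaker: glass beaker, 58 mm wide, 79 mm high, standing about 13 cm to the left of the holder's centre; origin at the centre of its foot
- tall_vial: 27 mm wide, 76 mm high vial with white cap standing about 12 cm to the right of the holder's centre; origin at the centre of its foot
- jar: glass jar with black screw cap, 61 mm wide, 100 mm high, behind the holder; origin at the centre of its foot
- timer: white lab timer, 58 x 64 x 20 mm, front left on the bench; origin under its centre
Not all that is in view belongs to the job. Of the things that look like the vial_holder, the larger one is meant.

How it is judged:
By the outcome, as a careful person would: the job done as asked, in the order asked, and still so for the second after the job is handed in, with the robot touching nothing.
It also fails if it takes over 48 s, if anything falls off the work surface, if the arm or the gripper's body presses on something with over 40 N, if the wrist force passes 120 N, or if a joint passes its speed limit or range.

## Working session

There is one attempt and no reset: what is moved stays moved. The work goes in short steps, Python scripts to look and compute and a shell command to move; the robot and the scene stay as the last step left them, time stands still between calls to the robot, and variables do not carry over. Pictures are saved under pics/ and viewed, and the job is handed in when it is done.

```bash
mkdir -p pics; ls
python3 - <<'E'
from station import sense,capture
import cv2,numpy as np
s=sense();print(s)
for n in("scene","top"):
    c=capture(n);cv2.imwrite(f"pics/{n}0.png",c["pixels"][:,:,::-1]);np.savez(f"{n}0.npz",**c)
    print(n,c["fx"],c["cx"],c["cy"],np.round(c["world_from_camera"],3).tolist())
E
```

```text
pics
{'time_s': 0.0, 'joints': array([ 8.83290621e+01,  2.20897858e+01,  3.79484296e-01, -2.84000975e-02,
       -6.84112613e+01, -1.48163233e+01]), 'joint_velocities': array([-0.10049086,  0.02207388, -0.03770252,  0.00213275,  0.07965145,
        0.03064492]), 'effort': array([-1.37722282e-04, -3.90666890e+01,  1.87405497e+01,  4.22007009e+00,
        1.10024022e-02, -1.88079389e-04]), 'tcp_pos': array([0.17719242, 0.59872414, 0.22146939]), 'ee_rot': array([[-2.83976938e-01, -9.58830968e-01, -5.22572038e-04],
       [-9.58828658e-01,  2.83977402e-01, -2.10728569e-03],
       [ 2.16892943e-03, -9.73634913e-05, -9.99997643e-01]]), 'wrist_force': array([ 1.15524729, -0.08763577,  0.5145265 ]), 'moment': array([ 0.0152532 ,  0.01286468, -0.01186628]), 'gripper_width': 0.9971421741229555}
scene 590.9422827122501 319.3959992182138 243.1272037586152 [[0.852, -0.396, 0.341, 0.159], [-0.523, -0.628, 0.576, -0.588], [-0.014, -0.67, -0.743, 0.955], [0.0, 0.0, 0.0, 1.0]]
top 541.5051830589756 321.05393103252555 227.4559500917627 [[-0.021, -0.984, 0.18, 0.362], [-1.0, 0.025, 0.02, 0.098], [-0.024, -0.179, -0.984, 1.267], [0.0, 0.0, 0.0, 1.0]]
```

View pics/scene0.png

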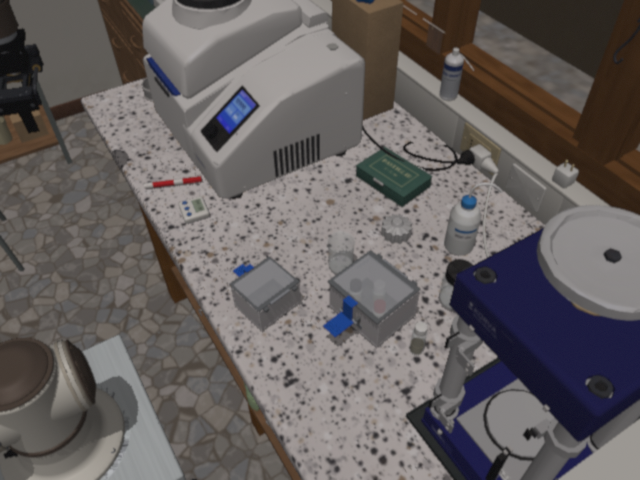

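View pics/top0.png

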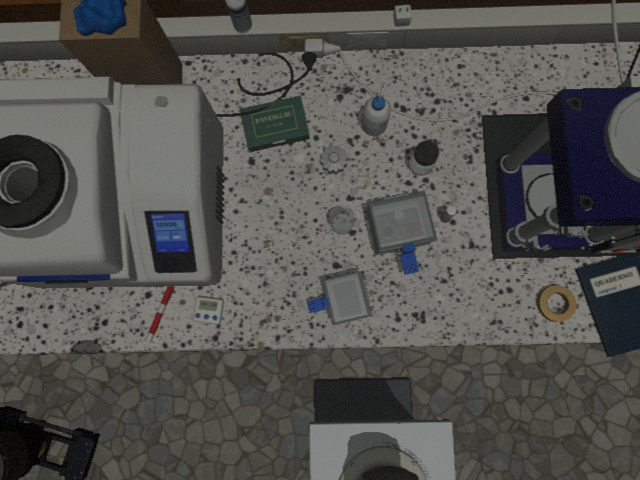

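Two holders look alike: A at top-view pixel (402,222), scene pixel (375,297), and B at top (345,297), scene (266,292). A is larger, has vials inside, and has the beaker and tall vial on either side, so A fits the description. I'll enlarge it and measure.

```bash
cat > h.py <<'E'
import numpy as np,cv2
def ld(n): return dict(np.load(n))
def pts(c):
    v,u=np.mgrid[0:480,0:640];d=c["depth"]
    P=np.stack([(u-c["cx"])/c["fx"]*d,(v-c["cy"])/c["fy"]*d,d],-1)
    T=c["world_from_camera"];return P@T[:3,:3].T+T[:3,3]
def ray(c,u,v,z):
    T=c["world_from_camera"];r=T[:3,:3]@np.array([(u-c["cx"])/c["fx"],(v-c["cy"])/c["fy"],1]);o=T[:3,3]
    return o+r*(z-o[2])/r[2]
E
python3 - <<'E'
from h import *
for n,(x,y,w) in{"top":(290,160,190),"scene":(225,220,220)}.items():
    c=ld(n+"0.npz");im=c["pixels"][:,:,::-1]
    h=int(w*.75);cv2.imwrite(f"pics/{n}crop.png",cv2.resize(im[y:y+h,x:x+w],(800,600),interpolation=cv2.INTER_CUBIC))
    P=pts(c);hsv=cv2.cvtColor(np.ascontiguousarray(im),cv2.COLOR_BGR2HSV)
    m=cv2.inRange(hsv,(100,150,60),(125,255,255))
    k,l,s,ce=cv2.connectedComponentsWithStats(m)
    for i in range(1,k):
        if s[i,4]>30:
            q=P[(l==i)&(c["depth"]>0)];print(n,s[i],ce[i].round(1),np.median(q,0).round(3) if len(q) else None, np.percentile(q[:,2],[5,95]).round(3) if len(q) else None)
E
```

```text
top [  74    0   50   33 1324] [98.  14.6] [0.954 0.533 0.335] [0.32 0.35]
top [373  97  11  11  79] [378.3 102.9] [ 0.842 -0.011  0.141] [0.137 0.146]
top [152 216  38  36 566] [170.8 238.8] [0.535 0.424 0.188] [0.177 0.218]
top [403 243  11   9  70] [408.5 247.1] [ 0.528 -0.068  0.094] [0.091 0.098]
top [401 252  17  22 261] [408.9 262.5] [ 0.499 -0.073  0.053] [0.05  0.057]
top [ 17 275  92   6 395] [ 62.2 277.5] [0.467 0.633 0.208] [0.205 0.212]
top [308 298  20  14 194] [317.5 304.6] [0.41  0.135 0.042] [0.038 0.075]
scene [148  59  31  35 209] [162.4  76.8] [0.467 0.623 0.207] [0.201 0.209]
scene [237  94  16  16  43] [246.  101.3] [0.58  0.42  0.216] [0.213 0.218]
scene [216 108  24  25 262] [226.4 120.8] [0.53  0.424 0.182] [0.175 0.19 ]
scene [462 196  14  12 123] [468.3 201.9] [ 0.84  -0.018  0.138] [0.129 0.142]
scene [234 265  19  11 105] [242.4 269.4] [0.408 0.14  0.041] [0.037 0.074]
scene [324 296  33  40 539] [341.7 317.9] [ 0.511 -0.073  0.052] [0.049 0.093]
scene [462 364  52  45 618] [486.6 383.8] [ 0.64  -0.315  0.065] [0.063 0.068]
scene [448 425  39  55 487] [468.8 450.7] [ 0.537 -0.386  0.065] [0.062 0.068]
scene [562 448  27  25  85] [574.3 460.8] [ 0.659 -0.481  0.065] [0.063 0.068]
```

View pics/topcrop.png

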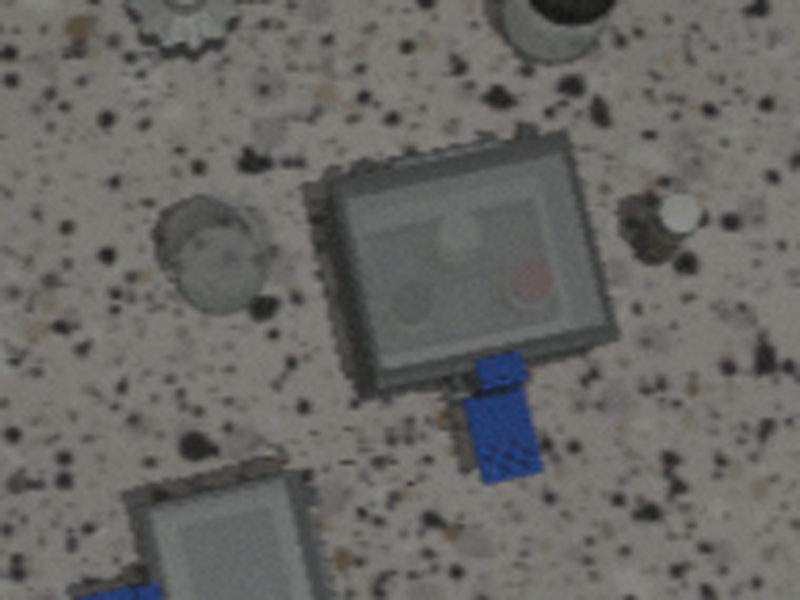

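View pics/scenecrop.png

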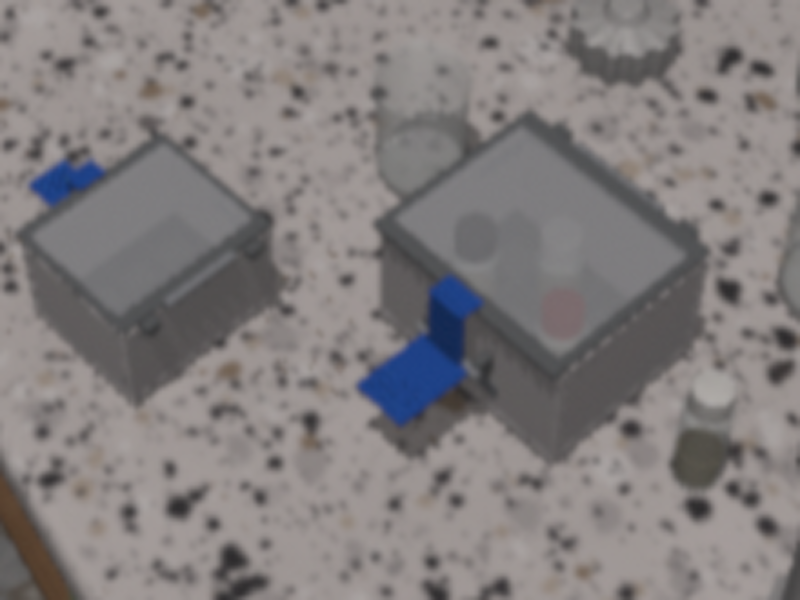

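Run:
```python
from h import *
for n in("top","scene"):
    c=ld(n+"0.npz");P=pts(c);im=c["pixels"].astype(int)
    blue=(im[...,2]>im[...,0]+40)
    m=(np.abs(P[...,0]-.58)<.13)&(np.abs(P[...,1]+.06)<.1)&(P[...,2]>.082)&(P[...,2]<.1)&~blue&(c["depth"]>0)
    k,l,s,ce=cv2.connectedComponentsWithStats(m.astype(np.uint8));i=1+s[1:,4].argmax()
    r=cv2.minAreaRect(P[l==i][:,:2].astype(np.float32)*1000);print(n,r,np.median(P[l==i][:,2]))
    q=P[blue&(np.abs(P[...,2]-.052)<.008)&(np.abs(P[...,0]-.5)<.06)&(np.abs(P[...,1]+.07)<.05)]
    print(len(q),cv2.minAreaRect(q[:,:2].astype(np.float32)*1000))
c=ld("top0.npz")
for p in[(375,393),(615,335),(565,133),(332,172)]:print(ray(c,290+p[0]*.2375,160+p[1]*.2375,.088).round(3))
for p in[(488,482),(542,470),(466,400),(522,388)]:print('tab',ray(c,290+p[0]*.2375,160+p[1]*.2375,.052).round(3))
```

```text
top ((590.707763671875, -57.934783935546875), (122.91273498535156, 131.20883178710938), 10.289985656738281) 0.0903858374266513
291 ((499.1929016113281, -73.87947082519531), (46.68240737915039, 31.876663208007812), 10.50238037109375)
scene ((585.5372314453125, -58.46549987792969), (132.6848602294922, 131.52719116210938), 11.084798812866211) 0.08856970159824762
412 ((499.1204833984375, -74.18960571289062), (47.8084716796875, 35.31394958496094), 9.350203514099121)
[ 0.517 -0.004  0.088]
[ 0.544 -0.13   0.088]
[ 0.653 -0.11   0.088]
[0.635 0.014 0.088]
tab [ 0.472 -0.065  0.052]
tab [ 0.478 -0.094  0.052]
tab [ 0.516 -0.056  0.052]
tab [ 0.522 -0.086  0.052]
```

Confirmed: the crop shows A with red, white and black caps under its lid, and its blue tab facing the robot. Holder centre is about (0.590, -0.0575), yaw about 10.3°, and the pad is at about (0.488, -0.076, 0.052). First I shut the fingers and turn.

```bash
python3 -m crank '[[0,0,0,-0.117],[0,0,0,-0.117],[0,0,0,-0.117],[0,0,0,-0.117],[0,0,0,0]]' 0
```

```text
time_s: 0.52
tcp_pos: [0.1773, 0.599, 0.222]
ee_rot: [[0.181, -0.983, -0.0], [-0.983, -0.181, -0.001], [0.001, 0.0, -1.0]]
wrist_force: [0.6, 0.3, -0.2]
gripper_width: 0.704
```

```bash
python3 -m crank '[[0.036,-0.009,0,0],[0.036,-0.009,0,0],[0.036,-0.009,0,0],[0.036,-0.009,0,0],[0.036,-0.009,0,0]]'
python3 -m crank '[[0.036,-0.009,0,0],[0.036,-0.009,0,0],[0.036,-0.009,0,0],[0.036,-0.009,0,0],[0.036,-0.009,0,0]]'
python3 -m crank '[[0.036,-0.009,0,0],[0.036,-0.009,0,0],[0.036,-0.009,0,0],[0.036,-0.009,0,0],[0.036,-0.009,0,0]]'
```

```text
time_s: 0.93
tcp_pos: [0.2542, 0.4284, 0.2222]
ee_rot: [[0.176, -0.984, -0.0], [-0.984, -0.176, -0.001], [0.001, 0.0, -1.0]]
wrist_force: [-0.1, 0.7, 0.1]
gripper_width: 0.33
time_s: 1.35
tcp_pos: [0.3306, 0.2593, 0.2226]
ee_rot: [[0.176, -0.984, -0.0], [-0.984, -0.176, 0.0], [-0.0, -0.0, -1.0]]
wrist_force: [1.7, -0.3, -0.6]
gripper_width: 0.02
time_s: 1.77
tcp_pos: [0.4071, 0.0904, 0.2227]
ee_rot: [[0.176, -0.984, 0.0], [-0.984, -0.176, 0.0], [-0.0, -0.0, -1.0]]
wrist_force: [0.7, 0.7, -0.5]
gripper_width: 0.006
```

```bash
python3 -m crank '[[0.036,-0.009,0,0],[0.036,-0.009,0,0],[0.036,-0.009,0,0],[0.036,-0.009,0,0],[0,0,0,0]]'
python3 -m crank '[[0,0,0,0],[0,0,0,0]]'
```

```text
time_s: 2.18
tcp_pos: [0.4697, -0.0475, 0.2221]
ee_rot: [[0.169, -0.986, -0.0], [-0.986, -0.169, -0.001], [0.001, 0.001, -1.0]]
wrist_force: [1.1, 0.9, -0.5]
gripper_width: 0.007
time_s: 2.35
tcp_pos: [0.4678, -0.0431, 0.2222]
ee_rot: [[0.177, -0.984, -0.001], [-0.984, -0.177, 0.0], [-0.0, 0.001, -1.0]]
wrist_force: [-0.0, 0.0, 0.2]
gripper_width: 0.005
```

```bash
python3 -m crank '[[0.036,-0.0095,0,0],[0,0,0.035,0],[0,0,0.035,0],[0,0,0.035,0],[0,0,0.035,0]]'
python3 -m crank '[[0,0,0,0],[0,0,0,0]]'
python3 - <<'E'
from station import capture
import cv2
a=capture("scene")["pixels"][220:385,225:445,::-1];b=capture("top")["pixels"][160:302,290:480,::-1]
cv2.imwrite("pics/p1.png",cv2.hconcat([cv2.resize(a,(400,300)),cv2.resize(b,(400,300))]))
E
```

```text
time_s: 2.77
tcp_pos: [0.4838, -0.0753, 0.0818]
ee_rot: [[0.18, -0.984, 0.002], [-0.984, -0.18, 0.0], [-0.0, -0.002, -1.0]]
wrist_force: [-0.5, -0.1, -0.3]
gripper_width: 0.003
time_s: 2.93
tcp_pos: [0.4831, -0.0758, 0.082]
ee_rot: [[0.181, -0.983, -0.004], [-0.983, -0.181, -0.001], [0.0, 0.004, -1.0]]
wrist_force: [1.1, 0.9, 0.5]
gripper_width: 0.006
```

View pics/p1.png

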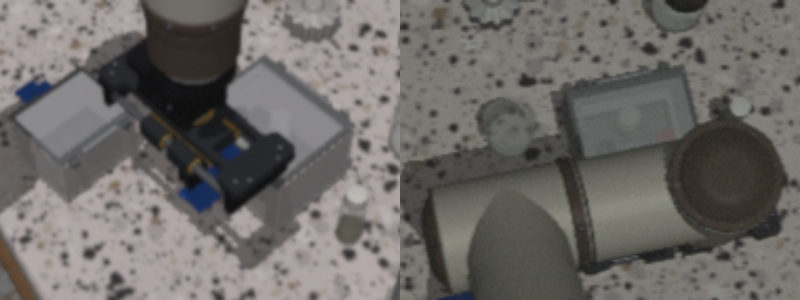

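The shut fingers are over the tab's blue pad (left picture, about (200,195)). The gripper body's left end comes near the small holder, so I'm checking its height and extent.

Run:
```python
from h import *
for n in("top","scene"):
    c=ld(n+"0.npz");P=pts(c)
    m=(np.abs(P[...,0]-.43)<.09)&(P[...,1]>-.02)&(P[...,1]<.13)&(P[...,2]>.05)&(P[...,2]<.15)
    q=P[m];print(n,np.percentile(q,[0.5,99.5],axis=0).round(3)); r=q[q[:,1]<q[:,1].min()+.02];print(np.median(r,0).round(3))
```

```text
top [[0.368 0.016 0.065]
 [0.478 0.12  0.077]]
[0.398 0.012 0.066]
scene [[0.367 0.015 0.051]
 [0.479 0.12  0.074]]
[0.411 0.024 0.067]
```

```bash
python3 -m crank '[[0,0,0.014,0],[0,0,0.012,0],[0,0,0.002,0],[0,0,0.002,0],[0,0,0.002,0]]'
python3 -m crank '[[0,0,0.002,0],[0,0,0.002,0],[0,0,0.001,0],[0,0,0,0]]'
```

```text
time_s: 3.45
tcp_pos: [0.4854, -0.0764, 0.0523]
ee_rot: [[0.18, -0.984, 0.004], [-0.984, -0.18, 0.0], [0.0, -0.004, -1.0]]
wrist_force: [-0.1, 0.4, 1.4]
gripper_width: 0.007
time_s: 3.78
tcp_pos: [0.4855, -0.0765, 0.0464]
ee_rot: [[0.18, -0.984, 0.003], [-0.984, -0.18, 0.0], [0.0, -0.003, -1.0]]
wrist_force: [2.0, 1.7, 3.9]
gripper_width: 0.003
```

```bash
python3 -m crank '[[0,0,0.0015,0],[0,0,0.0015,0],[0,0,0,0],[0,0,0,0],[0,0,0,0]]'
python3 - <<'E'
from station import capture
import cv2
a=capture("scene")["pixels"][220:385,225:445,::-1];b=capture("top")["pixels"][160:302,290:480,::-1]
cv2.imwrite("pics/p2.png",cv2.hconcat([cv2.resize(a,(400,300)),cv2.resize(b,(400,300))]))
E
```

```text
time_s: 4.2
tcp_pos: [0.4859, -0.0764, 0.0438]
ee_rot: [[0.18, -0.984, 0.004], [-0.984, -0.18, 0.0], [0.001, -0.004, -1.0]]
wrist_force: [0.9, 0.5, 7.4]
gripper_width: 0.006
```

View pics/p2.png

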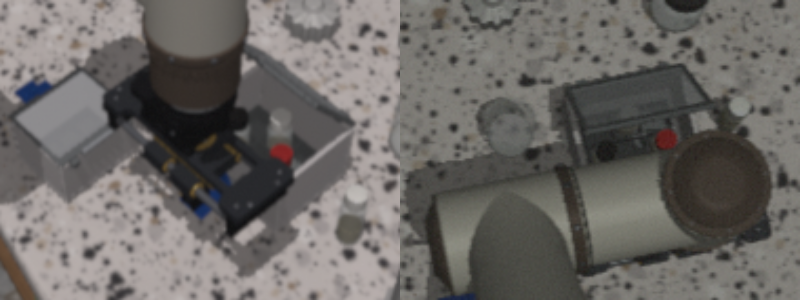

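The lid has popped up (caps uncovered, panel tilted in both views). Now I lift off the tab, staying in front.

```bash
python3 -m crank '[[0,0,-0.012,0],[0,0.006,-0.03,0],[0,0,-0.033,0],[0,0,-0.033,0],[0,0,0,0]]'
python3 -m crank '[[0,0,0,0],[0,0,0,0]]'
python3 - <<'E'
from station import capture
import cv2,numpy as np
from h import *
H=np.array([.59,-.0575]);X=np.array([.984,.179]);Y=np.array([-.179,.984])
for n in("scene","top"):
    c=capture(n);P=pts(c);q=P[(c["depth"]>0)]
    l=np.stack([(q[:,:2]-H)@X,(q[:,:2]-H)@Y,q[:,2]],1)
    l=l[(abs(l[:,1])<.07)&(l[:,2]>.1)&(l[:,0]>-.03)&(l[:,0]<.07)&(l[:,2]<.2)]
    if len(l):print(n,len(l),l[l[:,2].argsort()[::-1][:len(l)//20]].mean(0).round(3),np.polyfit(l[:,0],l[:,2],1))
    cv2.imwrite(f"pics/{n}3.png",cv2.resize(c["pixels"][160:385,225:525,::-1],(400,300)))
cv2.imwrite("pics/p3.png",cv2.hconcat([cv2.imread("pics/scene3.png"),cv2.imread("pics/top3.png")]))
E
```

```text
time_s: 4.72
tcp_pos: [0.4816, -0.0779, 0.1564]
ee_rot: [[0.18, -0.984, 0.012], [-0.984, -0.18, 0.0], [0.002, -0.011, -1.0]]
wrist_force: [0.5, 0.0, 0.7]
gripper_width: 0.001
time_s: 4.88
tcp_pos: [0.4769, -0.0778, 0.1497]
ee_rot: [[0.179, -0.984, -0.002], [-0.984, -0.179, 0.0], [-0.001, 0.002, -1.0]]
wrist_force: [-1.1, 1.0, -0.3]
gripper_width: 0.008
scene 379 [-0.011  0.004  0.182] [-1.33712248  0.16476125]
top 1341 [-0.01  -0.003  0.183] [-1.37628814  0.16836834]
```

View pics/p3.png

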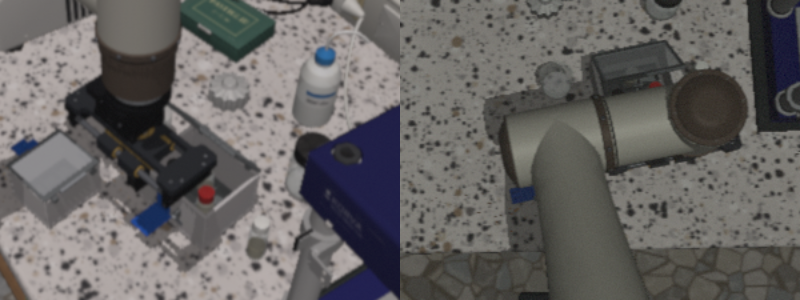

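The lid edge measures (-0.011, 0.182) in the holder frame, as described. The shut fingers are at x_h = -0.115, tip at z = 0.15, so I push in along tool -y.

```bash
python3 -m crank '[[0,-0.02,0,0],[0,-0.02,0,0],[0,-0.02,0,0],[0,-0.015,0,0],[0,-0.008,0,0]]'
python3 -m crank '[[0,-0.008,0,0],[0,-0.008,0,0],[0,-0.008,0,0],[0,-0.008,0,0],[0,0,0,0]]'
python3 - <<'E'
from station import capture
import cv2
a=capture("scene")["pixels"][220:385,225:445,::-1];b=capture("top")["pixels"][160:302,290:480,::-1]
cv2.imwrite("pics/p4.png",cv2.hconcat([cv2.resize(a,(400,300)),cv2.resize(b,(400,300))]))
E
```

```text
time_s: 5.4
tcp_pos: [0.5605, -0.0627, 0.1485]
ee_rot: [[0.179, -0.984, -0.003], [-0.984, -0.179, -0.001], [0.0, 0.003, -1.0]]
wrist_force: [-0.3, 0.1, 0.2]
gripper_width: 0.001
time_s: 5.82
tcp_pos: [0.5927, -0.0569, 0.1505]
ee_rot: [[0.179, -0.984, 0.002], [-0.984, -0.179, 0.0], [0.0, -0.001, -1.0]]
wrist_force: [0.0, -0.3, -0.5]
gripper_width: 0.009
```

View pics/p4.png

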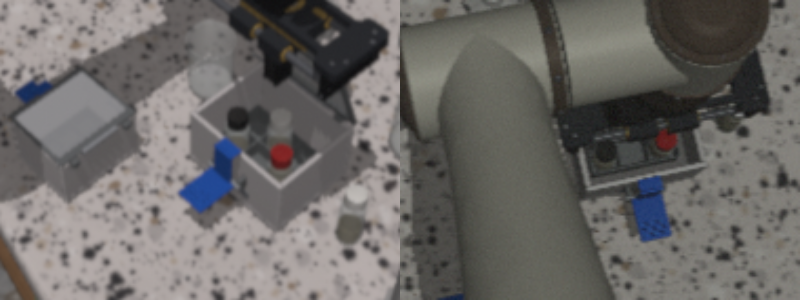

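The lid is being pushed back, the holder hasn't moved and the vials are in their cells. I keep going.

```bash
python3 -m crank '[[0,-0.008,0,0],[0,-0.008,0,0],[0,-0.008,0,0],[0,-0.008,0,0],[0,-0.008,0,0]]'
python3 -m crank '[[0,-0.008,0,0],[0,-0.008,0,0],[0,-0.008,0,0],[0,0,0,0],[0,0,0,0]]'
python3 -m crank '[[0,0,0,0],[0,0,0,0],[0,0,0,0],[0,0,0,0],[0,0,0,0]]'
python3 - <<'E'
from station import capture
import cv2
a=capture("scene")["pixels"][190:385,225:485,::-1];b=capture("top")["pixels"][130:302,260:490,::-1]
cv2.imwrite("pics/p5.png",cv2.hconcat([cv2.resize(a,(400,300)),cv2.resize(b,(400,300))]))
E
```

```text
time_s: 6.33
tcp_pos: [0.6316, -0.0498, 0.1505]
ee_rot: [[0.179, -0.984, 0.0], [-0.984, -0.179, 0.0], [-0.0, -0.0, -1.0]]
wrist_force: [-0.0, -0.0, 0.4]
gripper_width: 0.005
time_s: 6.75
tcp_pos: [0.6549, -0.0456, 0.1503]
ee_rot: [[0.179, -0.984, 0.001], [-0.984, -0.179, 0.0], [0.0, -0.001, -1.0]]
wrist_force: [-0.1, 0.3, 0.5]
gripper_width: 0.007
time_s: 7.17
tcp_pos: [0.6541, -0.0457, 0.1508]
ee_rot: [[0.179, -0.984, 0.0], [-0.984, -0.179, 0.0], [-0.0, -0.0, -1.0]]
wrist_force: [1.5, -0.0, 0.5]
gripper_width: 0.004
```

View pics/p5.png

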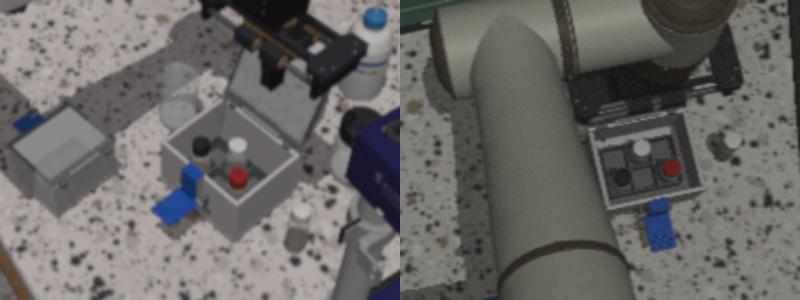

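The lid is leaning back past upright. I let it settle, then withdraw forwards and upwards.

```bash
python3 -m crank '[[0,0,0,0],[0,0,0,0],[0,0,0,0],[0,0,0,0],[0,0,0,0]]'
python3 -m crank '[[0,0.01,0,0],[0,0.02,0,0],[0,0.03,0,0],[0,0.03,0,0],[0,0.03,-0.015,0]]'
python3 -m crank '[[0,0.035,-0.015,0],[0,0.035,-0.015,0],[0,0.035,-0.01,0],[0,0.02,0,0],[0,0,0,0]]'
python3 -m crank '[[0,0,0,0],[0,0,0,0],[0,0,0,0],[0,0,0,0],[0,0,0,0]]'
python3 - <<'E'
from station import capture
import cv2,numpy as np
from h import *
H=np.array([.59,-.0575]);X=np.array([.984,.179]);Y=np.array([-.179,.984])
ims=[]
for n in("scene","top"):
    c=capture(n);np.savez(n+"6.npz",**c);P=pts(c);q=P[(c["depth"]>0)]
    l=np.stack([(q[:,:2]-H)@X,(q[:,:2]-H)@Y,q[:,2]],1)
    l=l[(abs(l[:,1])<.064)&(l[:,2]>.1)&(l[:,0]>.045)&(l[:,0]<.11)&(l[:,2]<.21)]
    if len(l):print(n,len(l),l[l[:,2].argsort()[::-1][:len(l)//20+1]].mean(0).round(3),np.polyfit(l[:,2],l[:,0],1))
    ims.append(c["pixels"][:,:,::-1])
cv2.imwrite("pics/p6.png",cv2.hconcat([cv2.resize(ims[0][190:385,225:485],(400,300)),cv2.resize(ims[1][130:302,260:490],(400,300))]))
E
```

```text
time_s: 7.68
tcp_pos: [0.6542, -0.0457, 0.1505]
ee_rot: [[0.179, -0.984, -0.0], [-0.984, -0.179, -0.0], [-0.0, 0.0, -1.0]]
wrist_force: [-0.2, -0.6, 0.3]
gripper_width: 0.005
time_s: 8.1
tcp_pos: [0.5328, -0.0674, 0.1627]
ee_rot: [[0.179, -0.984, -0.007], [-0.984, -0.179, -0.0], [-0.001, 0.007, -1.0]]
wrist_force: [-1.0, -1.1, 0.3]
gripper_width: 0.004
time_s: 8.52
tcp_pos: [0.4095, -0.0902, 0.2066]
ee_rot: [[0.178, -0.984, 0.001], [-0.984, -0.178, 0.001], [-0.001, -0.001, -1.0]]
wrist_force: [-0.5, -1.1, -0.4]
gripper_width: 0.003
time_s: 8.93
tcp_pos: [0.4138, -0.0895, 0.2051]
ee_rot: [[0.179, -0.984, -0.001], [-0.984, -0.179, -0.0], [0.0, 0.001, -1.0]]
wrist_force: [-0.8, -0.2, -0.5]
gripper_width: 0.003
scene 3037 [ 0.096 -0.     0.192] [0.39553198 0.02040762]
top 1764 [0.096 0.005 0.195] [0.40054058 0.01870991]
```

View pics/p6.png

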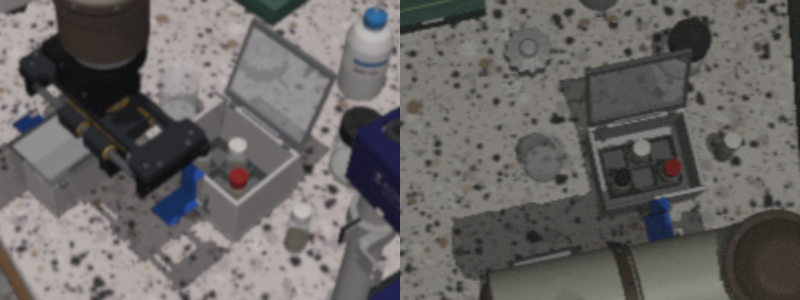

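The lid stands at atan(0.398) past upright, about 1.95 rad, on its stop by itself. One last check that nothing else shifted, then I hand in.

Run:
```python
from h import *
a=ld("top0.npz");b=ld("top6.npz")
g=lambda c:cv2.cvtColor(c["pixels"],cv2.COLOR_RGB2GRAY)
A,B=g(a),g(b)
for n,(x,y,w,h) in{"beaker":(325,203,32,34),"tall":(437,202,22,22),"jar":(420,137,22,24),"tab":(402,243,14,12),"holder R wall":(424,190,14,62),"bottle":(362,95,28,40)}.items():
    r=cv2.matchTemplate(B[y-6:y+h+6,x-6:x+w+6],A[y:y+h,x:x+w],cv2.TM_CCOEFF_NORMED);_,v,_,p=cv2.minMaxLoc(r);print(n,round(v,2),p[0]-6,p[1]-6)
from station import sense,finish_job
s=sense();print(s["time_s"],s["wrist_force"].round(1))
print(finish_job())
```

```text
beaker 0.99 0 0
tall 0.99 0 0
jar 0.98 0 0
tab 0.74 1 0
holder R wall 0.56 -3 2
bottle 0.99 0 0
9.0333 [ 0.2 -0.3 -0.6]
the job is handed in; nothing more can be done
None
```

The lid of the larger vial holder is fully open and standing by itself, and the job is handed in at about 9 s. I pressed the blue tab with shut fingers, peaking at about 7 N. The lid popped up, I pushed its front edge back past upright, then drew the hand away.

What the last checks showed:
- **Lid:** its measured lean is about 1.95 rad in both cameras, which is the open stop. Its edge sits where the first estimate of the holder's pose puts it.
- **Vials:** all three caps were in their cells once the lid was open. In the last picture the arm hides part of the scene view.
- **Other things:** beaker, tall vial, jar and bottle show no pixel shift in the top view. The timer was not checked separately, but the arm did not go near it.
- **Robot:** the wrist force was near zero at hand-in, with the hand clear.
- **Weak check:** matching the holder's right wall against the first picture scored only 0.56 with a (-3, +2) pixel offset. That strip showed the lid's edge at first, and the lid is now gone from it, so I don't trust this one. The tab match (0.74, 1 pixel shift) and the lid position suggest the holder did not move noticeably.

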